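# Refit the return spring of a drink machine's flap latch

## Robot

A 6-joint arm with a two-finger parallel gripper is mounted at the origin on the work surface. World frame = base frame: x ahead of the robot, y to its left, z up, the work surface at z = 0. Lengths are in m, angles in degrees, forces in N, time in s.
With the tool pointing down it reaches from about 0.4 to 0.825 m from the base axis. Payload 7 kg.
Tool frame: the origin (TCP) lies between the finger pads; the fingertips stand 19 mm ahead of it and the grasp point (between the pads) is the TCP; z points along the fingers, y is the line along which they close (so a half turn about z gives the same grasp; the last joint's range is limited). The gripper opens to 88 mm and grips with 3 to 60 N. Pads are 19 mm wide; open, the fingers measure 130 mm over their backs; the gripper's body (78 mm by 193 mm) begins 47 mm behind the grasp point.
Start: joints at [92.367, 20.546, 0.682, 0, -70.136, -16.507], TCP at [0.165, 0.655, 0.246] pointing down, gripper open.
Joint ranges: [-176.03, 176.03], [-82.01, 121.73], [-58.28, 71.71], [-173.87, 95.51], [-174.79, -0.11], [-173.66, 173.66]. Speed limits (degrees/s): [136.94, 136.94, 172.46, 180, 180, 180].

## Interface

Orientations are given as [roll, pitch, yaw] about the fixed x, y, z axes, in that order (R = Rz(yaw) Ry(pitch) Rx(roll)).
In Python, from plant import get_obs, snapshot, close_job, spot_in, spot_point gives the robot as it stands.
- The arm moves only by the tool play_rows, never from a script. Its argument "plan" is a list of rows, each a list of 6 numbers: the shift along the tool's x, y, z in cm, then the turn, a rotation vector about the tool's x, y, z in degrees. A call has 1 to 20 rows; each row shifts and turns the commanded pose from where the row before left it, along the tool's axes as they then stand; what a row does not reach is not made up. A row lasts 1/12 s, in which the tool goes at most 41.7 mm and 7.16 degrees, less where a joint would pass 70% of its speed; a pose out of reach is approached as far as the arm can. A call is refused whole if a number of a shift passes 4.17 or a number of a turn 7.16, either way. A call with a gripper value outside its range is refused whole. "grip" is the finger opening in cm, from 0 to 8.76, set as the call begins (left out, the last holds). The fingers move at their own pace and stop on an object; the grip force is fixed at half the most. Time passes only in rows, so rows that do not move let the fingers close. It gives the time, the measured TCP pose, the force, the opening and the grip force at its end, in the units of the state.
- get_obs(): the state, without advancing time (a new reading comes with each control period).
- snapshot(name): name is "side" or "top"; returns a dict with "frame" (400x640x3 uint8, red, green, blue), "fx", "fy", "cx", "cy" (pixels), "position" and "attitude" of the camera in the world. Camera axes: x right, y down, z forward; pixel columns grow to the right and rows downward; lengths in m; the calibration is good to about 2 mm. A picture is of the moment at which its call begins. There is no depth.
- close_job(): hands the job in; it is judged then, once.
Trained networks look in the newest picture that a camera, given by its name, has taken for a name from the list of things; names that differ only in an ending like _2 or _b are one class to them, and where a whole thing is asked for, a point or a joint stands for the part that bears it (a point fixed in the world has none). Each returns a list of dicts, best first, with "score" (0 to 1); they miss things now and then, are a little off and sometimes report something else, mostly with a low value. They report only what shows in the picture. A call takes as long as a camera call.
- spot_in(camera, thing): "position" ([x, y, z] in m, in world coordinates, good to about 4 mm: the middle of the surface that is visible of it).
- spot_point(camera, thing): "position" ([x, y, z] in m, in world coordinates, good to about 4 mm: a listed point, or the origin of a listed thing).
The state is a dict: "clock": time; "joint_pos": joint angles; "qvel": joint speeds; "tau": joint torques, N m; "tool_pos": TCP position; "orientation": TCP orientation; "force": force on the tool from outside, world axes, zero at the start; "moment": the same for the moment, N m; "opening": finger opening in m; "gripper_force": force on a finger pad.
Only numpy, scipy, OpenCV 4.12 (cv2) and the standard library are available. Lean on these libraries where they do the work, as an engineer would, in place of code of your own. Each camera call takes 0.05 s, during which the arm holds its last target. There are 200 camera calls.

## Task

Refit the return spring on the flap-latch unit: put its hook down through the hole in the sliding strap, which may stand anywhere in its travel so feel for the hole, and then stretch the spring and drop its eye over the headed post, so that the released spring lies level on the unit, holds the strap drawn fully out towards the post and stays there. Work gently: feel for the hole with only a light touch, as the soft strap dents, never jam anything hard against the unit, do not overstretch the spring, and leave the other things on the bench where they are.

Things in the scene. Friction and masses are not known exactly. Their poses are not given: they have to be found in the camera images.
- hook_block (a point): Centre of the dark square steel block (26 long x 16 x 16 mm) at the hook end of a tension spring lying level on the carton (carton top 8 mm below this point). x points along the spring to its eye, z up. Grasp across y from above. The 5 mm wire hook leaves this block backwards at mid height to x = -26 mm, then turns straight down. Spring about 0.1 kg.
- hook_foot (a point): Middle of the short forward-pointing foot that ends the hook: 22.5 mm behind and 19 mm below the hook block's centre. Seen from above, the hook's down-turned part covers 28.5 to 19 mm behind the block's centre (middle 23.75) and is 5 mm wide; its lowest point is 21.5 mm below the block's centre, 13.5 mm below the block's underside.
- eye_block (a point): Centre of the square block (26 x 16 x 16 mm, same axes) at the eye end, 66 mm from the hook block's centre when unstretched, a 16 mm thick coil between them. The spring opens only above 2 N, then 0.4 N per mm, and is spoiled at 36 mm of stretch. It bends a little up and down at both ends of the coil: held by one block, the other end sags 5 to 15 mm.
- eye (a point): Centre of the flat, level wire eye at the spring's end, 24 mm beyond the eye block's centre along x, same height: ring of 5 mm wire, 14 mm opening, 24 mm over the outside.
- carton: Fixed cardboard carton, 82 mm (its x) x 50 mm x 30 mm high, on which the spring lies with its hook and eye overhanging the ends. Origin at the centre of its underside.
- unit: Flap-latch unit fixed to the bench: steel channel 285 mm long (x) x 77 mm, two rails 41.5 mm high, x points to the post end. Between the rails a flat aluminium strap with a hole. A fixed cover plate level with the rails hides the strap's far end, from 98 mm past hole_home on. A black housing 88 mm high stands 33 to 85 mm behind hole_home. Origin: underside, 85 mm past hole_home.
- hole_home (a point): Fixed mark on the unit: where the hole's centre, on the strap's top face (40 mm above the bench), would be with the strap fully in. x to the post, z up. The strap (24 wide, 4 mm thick) slides along x, about 5 N friction, 40 mm to fully out. At the start it is 2 to 36 mm out, not measured. Hole 12 mm (x) x 9 mm, 33 mm free below. Hook fully in: block lies on the strap.
- post_top (a point): Centre of the top of the fixed headed post, 177 to 185 mm along x from hole_home on the centre line, 17 mm above the cover plate. Head 10 mm across, 4.5 thick, rounded; stem 7 mm; foot flange 18 mm wide, 2 thick. Eye seated: it is under the head and the eye block lies on the plate (centre 8 mm above it). With the strap out the spring is then stretched 14 to 22 mm.

How it is judged (in metres and radians):
On the way:
1. the hook is through the hole of the strap, its foot below the strap, within the strap's travel (z of hook_foot in the frame of hole_home below -0.008 m and y of hook_foot in the frame of hole_home between -0.006 and 0.006 m and x of hook_foot in the frame of hole_home between -0.004 and 0.05 m), for 0.2 s.
At the end, for the whole second after the job is handed in: Hook foot over 8 mm below the strap's top, within 6 mm of its centre line, 42 to 52 mm along x from hole_home (strap fully out); eye centre within 6.5 mm of the post axis, over 4 mm below its top; blocks over 76 mm apart and level within 0.2 rad; spring at rest (z of hook_foot in the frame of hole_home below -0.008 m and y of hook_foot in the frame of hole_home between -0.006 and 0.006 m and x of hook_foot in the frame of hole_home between 0.042 and 0.052 m and horizontal distance between eye and post_top below 0.0065 m and z of eye in the frame of post_top below -0.004 m and distance between hook_block and eye_block above 0.076 m and angle between each of hook_block, eye_block's own z axis and vertical below 0.2 rad and linear speed of spring below 0.02 m/s); the robot touches nothing.
It fails at once if the hook, not yet in the hole, is pressed on the soft strap with more than 12 N (contact force between spring and unit above 12 N and z of hook_foot in the frame of hole_home above -0.004 m).
It fails at once if the spring is pressed or jammed against the unit or post with more than 35 N (contact force between spring and unit above 35 N or contact force between spring and post above 35 N).
It fails at once if the robot pushes on the unit or post with more than 35 N (contact force between any of the arm, the fingers and unit above 35 N or contact force between the fingers and post above 35 N).
It fails at once if the spring is stretched by more than 36 mm (blocks more than 102 mm apart) (distance between hook_block and eye_block above 0.102 m).
It fails at once if another loose thing on the bench is moved by more than 30 mm (distance of any of driver, spanner, can, drink, washer, old_spring, screw_cup from where it was at the start of the episode above 0.03 m).
It also fails if it takes over 67 s, if anything falls off the work surface, if the arm or the gripper's body presses on something with over 40 N, if the wrist force passes 120 N, or if a joint passes its speed limit or range.

## Working session

There is one attempt and no reset: what is moved stays moved. The work goes in short steps, Python scripts to look and compute and a tool call to move; the robot and the scene stay as the last step left them, time stands still between calls to the robot, and variables do not carry over. Pictures are saved under pics/ and viewed, at most 10 in all, crops included, and the job is handed in when it is done.

Besides the shell and the picture viewer there is one more tool, called in YAML: its name, and indented under it one key for each argument. play_rows: Moves the arm, as the interface text tells. Its arguments: {"type":"object","properties":{"plan":{"type":"array","items":{"type":"array","items":{"type":"number"}}},"grip":{"type":"number"}},"required":["plan"]}

```bash
mkdir -p pics; ls; cat > h.py <<'E'
import numpy as np, cv2, json
from plant import get_obs, snapshot, close_job, spot_in, spot_point
def look(cam,fn):
    s=snapshot(cam); cv2.imwrite('pics/'+fn,cv2.cvtColor(s['frame'],cv2.COLOR_RGB2BGR)); return s
def pts(cam,names,n=1):
    for k in names:
        r=spot_point(cam,k)[:n]
        print(cam,k,[(np.round(q['position'],4).tolist(),round(q['score'],2)) for q in r])
E
python3 - <<'E'
from h import *
for c in ('top','side'):
    s=look(c,c+'0.png'); print({k:v for k,v in s.items() if k!='frame'})
    pts(c,['hook_block','hook_foot','eye_block','eye','carton','unit','hole_home','post_top'])
o=get_obs(); print(o)
E
```

```text
pics
{'fx': 378.3388430285651, 'fy': 378.3388430285651, 'cx': 319.46125634659745, 'cy': 200.4602577996899, 'position': array([0.42096747, 0.00855234, 0.69264864]), 'attitude': array([-1.69527864e+02, -1.16939306e-01, -9.14555065e+01])}
top hook_block [([0.4579, -0.0662, 0.0379], 0.61)]
top hook_foot [([0.4563, -0.0837, 0.0184], 0.79)]
top eye_block [([0.4591, -0.0064, 0.0396], 0.73)]
top eye [([0.4575, 0.0203, 0.0378], 0.48)]
top carton [([0.4521, -0.0325, 0.0006], 0.95)]
top unit [([0.6463, 0.0155, 0.0007], 0.62)]
top hole_home [([0.6409, -0.0714, 0.0415], 0.66)]
top post_top []
{'fx': 409.0784540798699, 'fy': 409.0784540798699, 'cx': 320.8469594658432, 'cy': 198.7057549024541, 'position': array([0.47141971, 0.49648744, 0.49468871]), 'attitude': array([-1.30465597e+02, -3.46905205e-02, -1.69619932e+02])}
side hook_block [([0.46, -0.07, 0.0404], 0.92)]
side hook_foot [([0.4597, -0.0661, 0.0394], 0.58)]
side eye_block [([0.458, -0.0016, 0.0361], 0.48)]
side eye [([0.458, 0.0209, 0.0371], 0.7)]
side carton [([0.4626, -0.0393, -0.0007], 0.78)]
side unit [([0.6443, 0.0131, 0.0011], 0.84)]
side hole_home [([0.6353, -0.0689, 0.0388], 0.62)]
side post_top [([0.6501, 0.1075, 0.0565], 0.48)]
{'clock': 0.9, 'joint_pos': array([ 9.23682937e+01,  2.05438702e+01,  6.82184195e-01, -1.68668554e-03,
       -7.01374963e+01, -1.65067416e+01]), 'qvel': array([ 0.05109245,  0.02370659,  0.09470426, -0.09952245,  0.05442358,
       -0.01242936]), 'tau': array([-4.71281182e-04, -5.82364833e+01,  2.93299431e+01,  7.00290665e+00,
        1.24140998e-02, -1.61631169e-05]), 'tool_pos': array([0.16488454, 0.6545149 , 0.24558577]), 'orientation': array([-1.79999667e+02,  1.75327674e-03, -1.41390209e+01]), 'force': array([ 0.42049869,  0.68832904, -0.06817042]), 'moment': array([-0.02339494,  0.03695957,  0.0244505 ]), 'gripper_force': 0.0, 'opening': 0.08751991661828755}
```

View pics/top0.png

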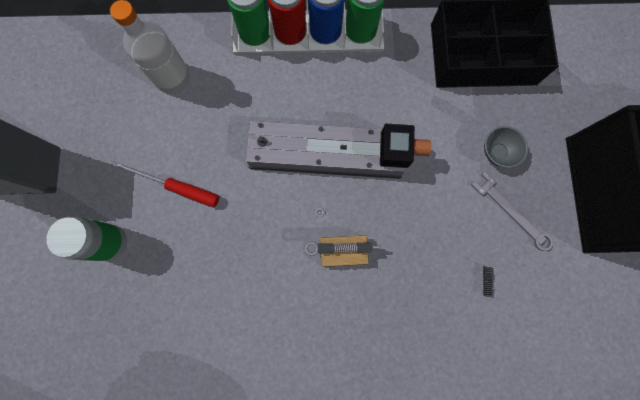

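View pics/side0.png

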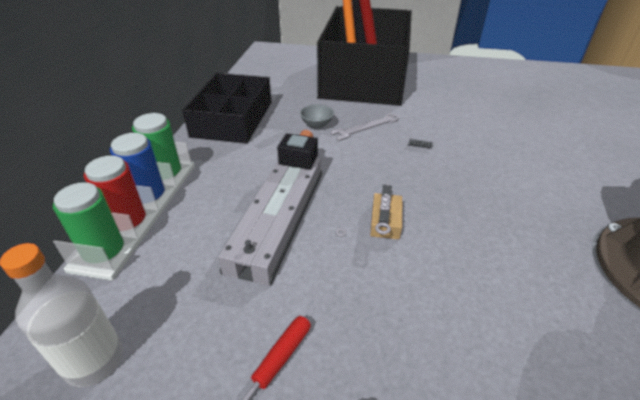

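The top view shows the unit with its hole near (343,147), the post near (263,141) and the spring on the carton near (345,248), hook to the right. The side view shows the same, with the way in clear. Next I'll enlarge crops of the hole, post and spring.

```bash
cat >> h.py <<'E'
from scipy.spatial.transform import Rotation as Ro
def ray(s,u,v,z):
    R=Ro.from_euler('xyz',s['attitude'],degrees=True).as_matrix()
    d=R@np.array([(u-s['cx'])/s['fx'],(v-s['cy'])/s['fy'],1]); p=np.array(s['position'])
    return p+d*(z-p[2])/d[2]
def proj(s,P):
    R=Ro.from_euler('xyz',s['attitude'],degrees=True).as_matrix()
    c=R.T@(np.array(P)-s['position']); return np.array([s['fx']*c[0]/c[2]+s['cx'],s['fy']*c[1]/c[2]+s['cy']])
E
python3 - <<'E'
from h import *
im=cv2.imread('pics/top0.png')
a=cv2.resize(im[115:185,240:440],(800,280),interpolation=cv2.INTER_CUBIC)
b=cv2.resize(im[220:290,240:440],(800,280),interpolation=cv2.INTER_CUBIC)
cv2.imwrite('pics/crop.png',np.vstack([a,b]))
s=snapshot('top')
print('hole',ray(s,343.5,147,.04),'post',ray(s,263,141,.0585))
for P in ([.638,-.07,.04],[.65,.1075,.0585],[.459,-.068,.038],[.458,.0206,.038],[.459,-.0918,.02]): print(P,proj(s,P))
E
```

```text
hole [ 0.63835546 -0.0416248   0.04      ] post [0.64667449 0.10064276 0.0585    ]
[0.638, -0.07, 0.04] [359.24312298 146.81610536]
[0.65, 0.1075, 0.0585] [259.09660354 139.28485453]
[0.459, -0.068, 0.038] [362.58795024 246.77712618]
[0.458, 0.0206, 0.038] [311.13086069 248.67191235]
[0.459, -0.0918, 0.02] [374.87089942 247.05977459]
```

View pics/crop.png

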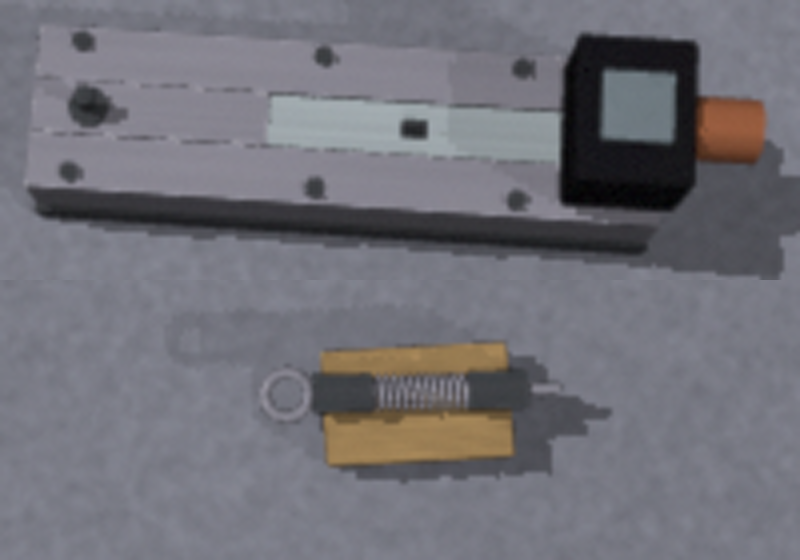

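```bash
python3 - <<'E'
from h import *
s=snapshot('top')
A=lambda x,y:(240+x/4,115+y/4); B=lambda x,y:(240+x/4,220+(y-280)/4)
for a,b in (((83,41),(523,68)),((70,172),(517,200))):
    p,q=ray(s,*A(*a),.0415),ray(s,*A(*b),.0415); d=p-q; print('unit ang',np.degrees(np.arctan2(d[0],d[1])),p,q)
print('hole',ray(s,*A(414,129),.04),'post',ray(s,*A(90,105),.0585),'strapend',ray(s,*A(269,118),.0415), 'cover edge')
print('eye',ray(s,*B(286,394),.038),'hookblk',ray(s,*B(498,391),.046),'eyeblk',ray(s,*B(344,392),.046),'hooktip',ray(s,*B(556,388),.038))
E
```

```text
unit ang 5.110248282132266 [0.68279942 0.10724696 0.0415    ] [ 0.66498942 -0.0919079   0.0415    ]
unit ang 5.1361461664586345 [0.62114435 0.11287784 0.0415    ] [ 0.6032559  -0.08614024  0.0415    ]
hole [ 0.63788551 -0.04160743  0.04      ] post [0.64623651 0.1015188  0.0585    ] strapend [0.64416251 0.02353065 0.0415    ] cover edge
eye [0.45827753 0.01995932 0.038     ] hookblk [ 0.45681048 -0.07023755  0.046     ] eyeblk [ 0.45804256 -0.00482115  0.046     ] hooktip [ 0.45790475 -0.09622622  0.038     ]
```

play_rows:
  plan:
    - [0, 0, 0, 0, 0, 7]
    - [0, 0, 0, 0, 0, 7]
    - [0, 0, 0, 0, 0, 7]
    - [0, 0, 0, 0, 0, 7]
    - [0, 0, 0, 0, 0, 7]
    - [0, 0, 0, 0, 0, 7]
    - [0, 0, 0, 0, 0, 7]
    - [0, 0, 0, 0, 0, 7]
    - [0, 0, 0, 0, 0, 7]
    - [0, 0, 0, 0, 0, 7]
    - [0, 0, 0, 0, 0, 6]

```text
clock: 1.92
tool_pos: [0.1649, 0.6545, 0.2456]
orientation: [-180.0, 0.0, -90.5]
force: [-0.2, -0.4, 0.4]
opening: 0.0877
gripper_force: 0.0
```

play_rows:
  plan:
    - [2.8, -2.8, -1, 0, 0, 0]
    - [2.8, -2.8, -1, 0, 0, 0]
    - [2.8, -2.8, -1, 0, 0, 0]
    - [2.8, -2.8, -1, 0, 0, 0]
    - [2.9, -2.9, 0, 0, 0, 0]
    - [2.9, -2.9, 0, 0, 0, 0]
    - [2.9, -2.9, 0, 0, 0, 0]
    - [2.9, -2.9, 0, 0, 0, 0]
    - [4.1, -0.5, 0, 0, 0, 0]
    - [4.1, -0.5, 0, 0, 0, 0]
    - [4.1, -0.5, 0, 0, 0, 0]
    - [4.1, -0.5, 0, 0, 0, 0]
    - [4.1, -0.5, 0, 0, 0, 0]
    - [4.1, -0.5, 0, 0, 0, 0]
    - [3.6, -0.5, 2, 0, 0, 0]
    - [3.6, -0.5, 2, 0, 0, 0]
    - [3.6, -0.5, 2, 0, 0, 0]
    - [3.6, -0.5, 2, 0, 0, 0]
    - [3.6, -0.5, 2, 0, 0, 0]
    - [3.6, -0.5, 2, 0, 0, 0]

```text
clock: 3.58
tool_pos: [0.4512, -0.0379, 0.1653]
orientation: [-179.9, 0.0, -90.1]
force: [1.5, -0.2, -0.1]
opening: 0.0875
gripper_force: 0.0
```

play_rows:
  plan:
    - [1.6, -0.3, 2, 0, 0, 0.7]
    - [1.5, -0.3, 2, 0, 0, 0]
    - [0, 0, 2, 0, 0, 0]
    - [0, 0, 1.5, 0, 0, 0]
    - [0, 0, 0, 0, 0, 0]
    - [0, 0, 0, 0, 0, 0]
  grip: 4.5

```text
clock: 4.08
tool_pos: [0.4567, -0.0674, 0.0904]
orientation: [179.9, -0.0, -90.8]
force: [0.2, 0.0, 0.4]
opening: 0.053
gripper_force: 0.0
```

```bash
python3 - <<'E'
from h import *
s=look('side','side1.png'); pts('side',['hook_block','eye','eye_block'])
t=look('top','top1.png'); pts('top',['hook_block','eye','eye_block'])
im=cv2.imread('pics/side1.png'); im2=cv2.imread('pics/top1.png')
a=cv2.resize(im[100:250,280:480],(800,600),interpolation=cv2.INTER_CUBIC)
b=cv2.resize(im2[190:290,250:450],(800,400),interpolation=cv2.INTER_CUBIC)
cv2.imwrite('pics/crop1.png',a); cv2.imwrite('pics/crop1b.png',b)
o=get_obs(); print(o['tool_pos'],o['orientation'])
E
```

```text
side hook_block [([0.6425, 0.0145, 0.0027], 0.67)]
side eye [([0.4583, 0.0189, 0.0366], 0.56)]
side eye_block [([0.4576, -0.0045, 0.038], 0.48)]
top hook_block []
top eye []
top eye_block []
[ 0.45729184 -0.06699797  0.09119808] [-1.79927282e+02  1.90313561e-02 -9.08183775e+01]
```

View pics/crop1.png

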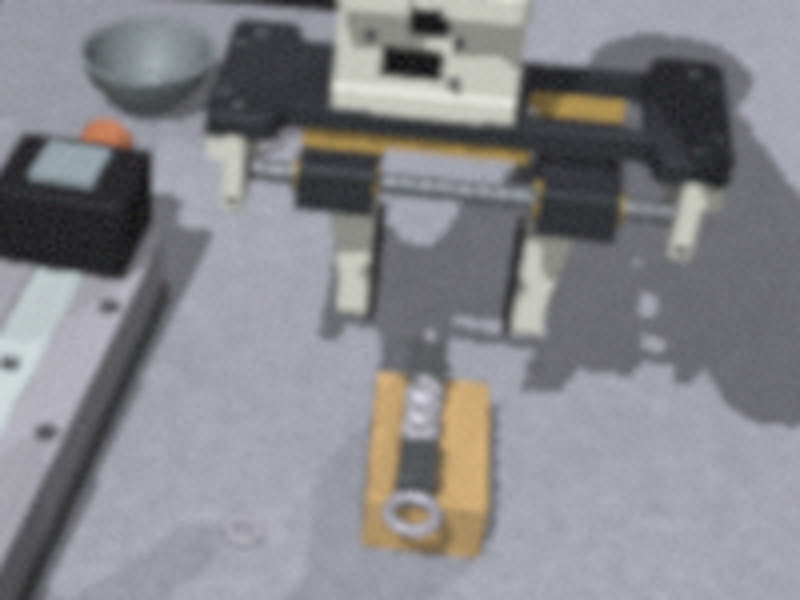

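The gripper straddles the hook block squarely, with eye at crop (412,512). Next, lower and grip.

play_rows:
  plan:
    - [0.3, 0, 1, 0, 0, 0]
    - [0, 0, 1, 0, 0, 0]
    - [0, 0, 1, 0, 0, 0]
    - [0, 0, 0.8, 0, 0, 0]
    - [0, 0, 0, 0, 0, 0]
    - [0, 0, 0, 0, 0, 0]

```text
clock: 4.98
tool_pos: [0.4568, -0.0703, 0.0525]
orientation: [180.0, -0.0, -90.8]
force: [0.0, 0.4, -0.2]
opening: 0.0445
gripper_force: 0.0
```

play_rows:
  plan:
    - [0, 0, 0, 0, 0, 0]
    - [0, 0, 0, 0, 0, 0]
    - [0, 0, 0, 0, 0, 0]
    - [0, 0, 0, 0, 0, 0]
    - [0, 0, 0, 0, 0, 0]
    - [0, 0, 0, 0, 0, 0]
    - [0, 0, 0, 0, 0, 0]
    - [0, 0, 0, 0, 0, 0]
    - [0, 0, 0, 0, 0, 0]
    - [0, 0, 0, 0, 0, 0]
  grip: 1.0

```text
clock: 5.82
tool_pos: [0.4571, -0.0702, 0.0528]
orientation: [-180.0, 0.0, -90.8]
force: [-0.5, -0.3, 5.1]
opening: 0.0154
gripper_force: 30.0
```

play_rows:
  plan:
    - [0, 0, -0.5, 0, 0, 0]
    - [0, 0, -1, 0, 0, 0]
    - [0, 0, -1.5, 0, 0, 0]
    - [0, 0, -1.5, 0, 0, 0]
    - [0, 0, -1.5, 0, 0, 0]
    - [0, 0, 0, 0, 0, 0]
    - [0, 0, 0, 0, 0, 0]
    - [0, 0, 0, 0, 0, 0]

```text
clock: 6.48
tool_pos: [0.4563, -0.0703, 0.112]
orientation: [180.0, 0.0, -90.9]
force: [0.3, -1.1, -1.7]
opening: 0.0159
gripper_force: 30.0
```

```bash
python3 - <<'E'
from h import *
s=look('side','side2.png'); pts('side',['hook_block','eye','eye_block'])
t=look('top','top2.png'); pts('top',['hook_block','eye','hook_foot'])
o=get_obs(); print(o['tool_pos'],o['orientation'],o['force'])
p=proj(s,o['tool_pos']); q=proj(t,o['tool_pos']);print(p,q)
def crop(f,c):
    im=cv2.imread(f); x,y=int(c[0])-50,int(c[1])-50; x=max(x,0);y=max(y,0); return cv2.resize(im[y:y+100,x:x+100],(400,400),interpolation=cv2.INTER_CUBIC),(x,y)
a,oa=crop('pics/side2.png',p); b,ob=crop('pics/top2.png',q); print(oa,ob)
cv2.imwrite('pics/crop2.png',np.hstack([a,b]))
E
```

```text
side hook_block [([0.4578, -0.0686, 0.0983], 0.9)]
side eye [([0.4563, 0.0218, 0.0874], 0.61)]
side eye_block [([0.4561, -0.0054, 0.0875], 0.64)]
top hook_block []
top eye []
top hook_foot []
[ 0.45676649 -0.07027168  0.11224774] [ 1.79962473e+02 -9.79605562e-03 -9.08444775e+01] [-0.15703918  0.61844848 -0.71840758]
[391.8157972  156.55389693] [369.69050197 245.22556004]
(341, 106) (319, 195)
```

View pics/crop2.png

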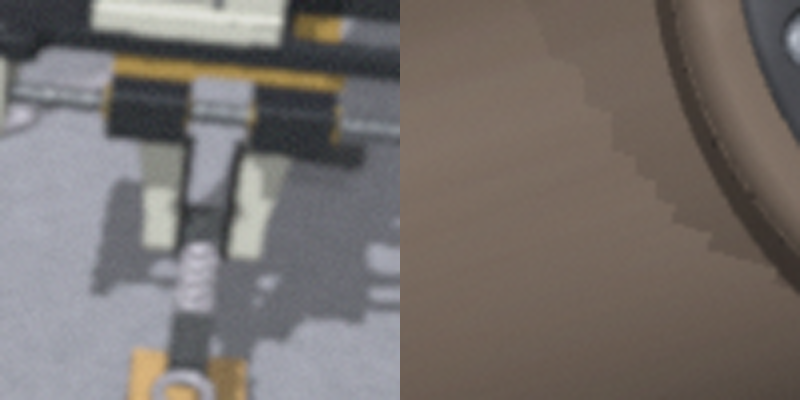

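Spring is held securely; hook block at about side-crop (200,225), eye sagging about 10 mm. Top view is blocked by the forearm. Carry to above the hole.

play_rows:
  plan:
    - [-0.5, -1.5, 0, 0, 0, 0]
    - [-0.9, -3, 0, 0, 0, 0.8]
    - [-0.9, -3, 0, 0, 0, 0.8]
    - [-0.9, -3, 0, 0, 0, 0.8]
    - [-0.9, -3, 0, 0, 0, 0.8]
    - [-0.7, -2.5, 0, 0, 0, 1]
    - [-0.3, -1.5, 0, 0, 0, 0]
    - [-0.1, -0.6, 0, 0, 0, 0]
    - [0, 0, 0, 0, 0, 0]
    - [0, 0, 0, 0, 0, 0]
    - [0, 0, 0, 0, 0, 0]

```text
clock: 7.8
tool_pos: [0.6387, -0.0266, 0.1124]
orientation: [179.9, -0.0, -95.1]
force: [-0.0, -0.1, -1.3]
opening: 0.0155
gripper_force: 30.0
```

```bash
python3 - <<'E'
from h import *
s=look('side','side3.png'); pts('side',['hook_block','eye','eye_block','post_top','hook_foot','hole_home'])
t=look('top','top3.png'); pts('top',['hook_block','eye','hook_foot'])
o=get_obs(); print(o['tool_pos'],o['orientation'],o['force'])
p=proj(s,o['tool_pos']); q=proj(t,o['tool_pos']);print(p,q)
def crop(f,c):
    im=cv2.imread(f); x,y=int(c[0])-70,int(c[1])-50; x=max(x,0);y=max(y,0); return cv2.resize(im[y:y+150,x:x+100],(400,600),interpolation=cv2.INTER_CUBIC),(x,y)
a,oa=crop('pics/side3.png',p); b,ob=crop('pics/top3.png',q); print(oa,ob)
cv2.imwrite('pics/crop3.png',np.hstack([a,b]))
E
```

```text
side hook_block [([0.6425, -0.0253, 0.1006], 0.8)]
side eye [([0.6467, 0.0637, 0.0851], 0.63)]
side eye_block [([0.6438, 0.0365, 0.0905], 0.64)]
side post_top [([0.6526, 0.1064, 0.0564], 0.58)]
side hook_foot [([0.6385, -0.0461, 0.0797], 0.62)]
side hole_home [([0.6358, -0.0684, 0.0391], 0.84)]
top hook_block []
top eye []
top hook_foot []
[ 0.63985563 -0.02639073  0.11262557] [-1.79995289e+02  1.76601654e-03 -9.50425966e+01] [ 0.57209512  1.07669443 -0.96848681]
[276.56110281 159.88833384] [336.93414299 131.89562078]
(206, 109) (266, 81)
```

View pics/crop3.png

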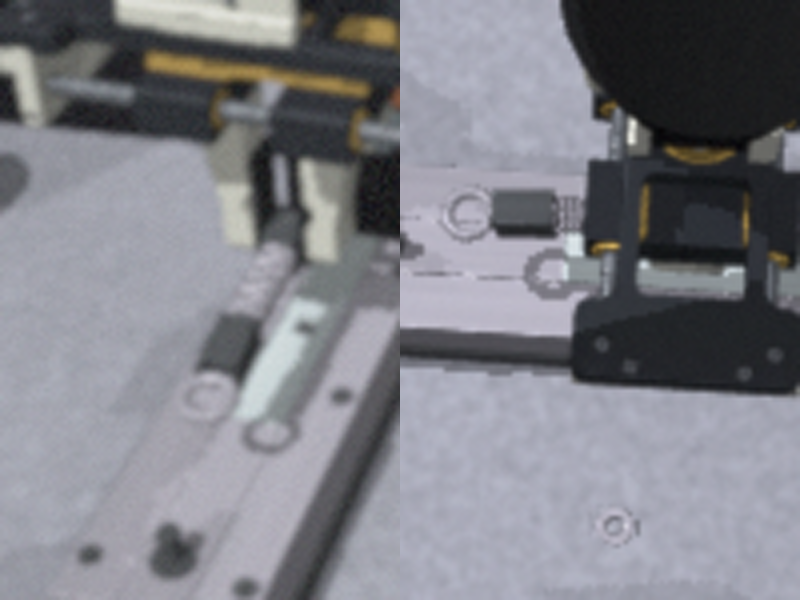

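```bash
python3 - <<'E'
from h import *
s=snapshot('side');t=snapshot('top')
S=lambda x,y:(206+x/4,109+y/4); T=lambda x,y:(266+(x-400)/4,81+y/4)
print('hole side',ray(s,*S(306,327),.04),'post side',ray(s,*S(170,541),.0585),ray(s,*S(170,532),.0585))
print('coveredge side',ray(s,*S(238,415),.0415))
# eye triangulate
def tri(a,b):
    p1,p2=ray(s,*a,.0),ray(t,*b,.0); A=np.array(s['position']);B=np.array(t['position'])
    d1=p1-A;d2=p2-B; k=np.linalg.lstsq(np.c_[d1,-d2],B-A,rcond=None)[0]
    return A+k[0]*d1,B+k[1]*d2
print('eye',tri(S(208,396),T(467,214)))
print('eyeblk',ray(t,*T(524,212),.096))
o=get_obs();print(o['tool_pos'])
E
```

```text
hole side [ 0.63715027 -0.03683487  0.04      ] post side [0.64830927 0.11279399 0.0585    ] [0.64970976 0.10849462 0.0585    ]
coveredge side [0.64978676 0.0252216  0.0415    ]
eye (array([0.64630545, 0.06333243, 0.08598327]), array([0.64739107, 0.0633838 , 0.08639337]))
eyeblk [0.64409217 0.03890303 0.096     ]
[ 0.63987722 -0.02635916  0.1125636 ]
```

play_rows:
  plan:
    - [-0.45, 0.02, 0.5, 0, 0, 0]
    - [-0.44, 0.02, 0.8, 0, 0, 0]
    - [0, 0, 0.8, 0, 0, 0]
    - [0, 0, 0.6, 0, 0, 0]
    - [0, 0, 0.4, 0, 0, 0]
    - [0, 0, 0.2, 0, 0, 0]
    - [0, 0, 0, 0, 0, 0]
    - [0, 0, 0, 0, 0, 0]
    - [0, 0, 0, 0, 0, 0]

```text
clock: 9.2
tool_pos: [0.6405, -0.0176, 0.0799]
orientation: [-180.0, 0.0, -95.0]
force: [-0.4, 0.2, -1.0]
opening: 0.0158
gripper_force: 30.0
```

```bash
python3 - <<'E'
from h import *
s=look('side','side4.png'); t=look('top','top4.png'); pts('side',['hook_block','eye','hook_foot'])
o=get_obs(); print(o['tool_pos'],o['orientation'],o['force'])
im=cv2.imread('pics/side4.png'); im2=cv2.imread('pics/top4.png')
a=cv2.resize(im[140:240,230:330],(400,400),interpolation=cv2.INTER_CUBIC)
b=cv2.resize(im2[90:190,300:400],(400,400),interpolation=cv2.INTER_CUBIC)
cv2.imwrite('pics/crop4.png',np.hstack([a,b]))
E
```

```text
side hook_block [([0.6427, -0.0129, 0.066], 0.57)]
side eye [([0.6482, 0.0726, 0.0539], 0.68)]
side hook_foot [([0.6407, -0.0382, 0.0446], 0.58)]
[ 0.64040139 -0.01748901  0.07985961] [-1.79972410e+02  9.08968060e-03 -9.50416727e+01] [-0.26444405  1.15232152 -0.52333627]
```

View pics/crop4.png

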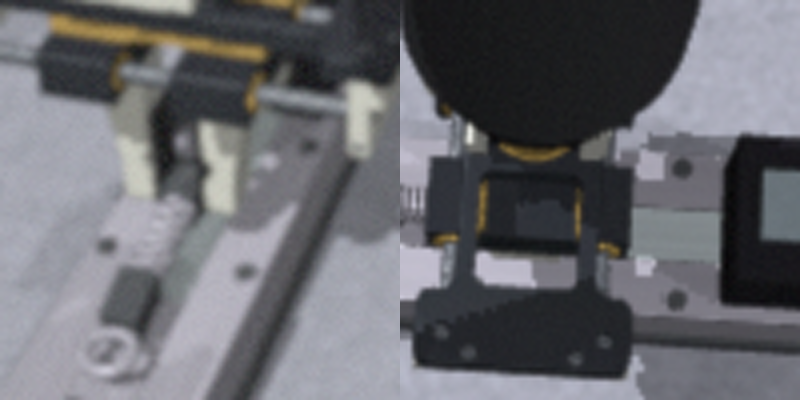

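The spring sits over the strap with the hook hidden behind the fingers (side crop about (185,180)), so I'll go on by feel.

play_rows:
  plan:
    - [0, 0, 0.1, 0, 0, 0]
    - [0, 0, 0.1, 0, 0, 0]
    - [0, 0, 0.1, 0, 0, 0]
    - [0, 0, 0, 0, 0, 0]
    - [0, 0, 0, 0, 0, 0]

```text
clock: 9.87
tool_pos: [0.6402, -0.0175, 0.0764]
orientation: [180.0, -0.0, -95.0]
force: [0.4, 0.9, -1.2]
opening: 0.0158
gripper_force: 30.0
```

play_rows:
  plan:
    - [0, 0, 0.05, 0, 0, 0]
    - [0, 0, 0, 0, 0, 0]
    - [0, 0, 0, 0, 0, 0]

```text
clock: 10.12
tool_pos: [0.6403, -0.0175, 0.076]
orientation: [180.0, -0.0, -95.0]
force: [0.4, -0.6, -1.5]
opening: 0.016
gripper_force: 30.0
```

play_rows:
  plan:
    - [0, 0, 0.05, 0, 0, 0]
    - [0, 0, 0, 0, 0, 0]
    - [0, 0, 0, 0, 0, 0]

```text
clock: 10.37
tool_pos: [0.6403, -0.0175, 0.0756]
orientation: [180.0, -0.0, -95.0]
force: [-0.2, 0.0, -0.5]
opening: 0.0157
gripper_force: 30.0
```

play_rows:
  plan:
    - [0, 0, 0.05, 0, 0, 0]
    - [0, 0, 0, 0, 0, 0]
    - [0, 0, 0, 0, 0, 0]

```text
clock: 10.62
tool_pos: [0.6402, -0.0175, 0.075]
orientation: [180.0, -0.0, -95.0]
force: [-0.6, -0.3, -1.1]
opening: 0.0157
gripper_force: 30.0
```

play_rows:
  plan:
    - [0, 0, 0.05, 0, 0, 0]
    - [0, 0, 0, 0, 0, 0]
    - [0, 0, 0, 0, 0, 0]

```text
clock: 10.87
tool_pos: [0.6403, -0.0175, 0.0745]
orientation: [180.0, -0.0, -95.0]
force: [-0.6, -0.3, -1.2]
opening: 0.0157
gripper_force: 30.0
```

play_rows:
  plan:
    - [0, 0, 0.05, 0, 0, 0]
    - [0, 0, 0, 0, 0, 0]
    - [0, 0, 0, 0, 0, 0]

```text
clock: 11.12
tool_pos: [0.6402, -0.0175, 0.074]
orientation: [180.0, -0.0, -95.0]
force: [-0.3, -0.3, -1.0]
opening: 0.0154
gripper_force: 30.0
```

play_rows:
  plan:
    - [0, 0, 0.05, 0, 0, 0]
    - [0, 0, 0.05, 0, 0, 0]
    - [0, 0, 0, 0, 0, 0]
    - [0, 0, 0, 0, 0, 0]

```text
clock: 11.45
tool_pos: [0.6402, -0.0175, 0.073]
orientation: [180.0, -0.0, -95.0]
force: [0.1, 0.2, -0.7]
opening: 0.0157
gripper_force: 30.0
```

play_rows:
  plan:
    - [0, 0, 0.05, 0, 0, 0]
    - [0, 0, 0.05, 0, 0, 0]
    - [0, 0, 0, 0, 0, 0]
    - [0, 0, 0, 0, 0, 0]

```text
clock: 11.78
tool_pos: [0.6402, -0.0175, 0.072]
orientation: [180.0, 0.0, -95.0]
force: [-0.3, 0.6, -1.1]
opening: 0.0162
gripper_force: 30.0
```

play_rows:
  plan:
    - [0, 0, 0.05, 0, 0, 0]
    - [0, 0, 0.05, 0, 0, 0]
    - [0, 0, 0.05, 0, 0, 0]
    - [0, 0, 0, 0, 0, 0]
    - [0, 0, 0, 0, 0, 0]

```text
clock: 12.2
tool_pos: [0.6403, -0.0175, 0.0705]
orientation: [180.0, -0.0, -95.0]
force: [0.4, -0.4, -0.8]
opening: 0.0157
gripper_force: 30.0
```

play_rows:
  plan:
    - [0, 0, 0.05, 0, 0, 0]
    - [0, 0, 0.05, 0, 0, 0]
    - [0, 0, 0.05, 0, 0, 0]
    - [0, 0, 0.05, 0, 0, 0]
    - [0, 0, 0, 0, 0, 0]
    - [0, 0, 0, 0, 0, 0]

```text
clock: 12.7
tool_pos: [0.6403, -0.0175, 0.0685]
orientation: [180.0, -0.0, -95.0]
force: [-0.6, 0.3, -1.3]
opening: 0.0155
gripper_force: 30.0
```

play_rows:
  plan:
    - [0, 0, 0.08, 0, 0, 0]
    - [0, 0, 0.08, 0, 0, 0]
    - [0, 0, 0.08, 0, 0, 0]
    - [0, 0, 0.08, 0, 0, 0]
    - [0, 0, 0.08, 0, 0, 0]
    - [0, 0, 0, 0, 0, 0]
    - [0, 0, 0, 0, 0, 0]

```text
clock: 13.28
tool_pos: [0.6403, -0.0175, 0.0645]
orientation: [180.0, -0.0, -95.0]
force: [-0.3, -0.9, -0.6]
opening: 0.0155
gripper_force: 30.0
```

play_rows:
  plan:
    - [-0.2, 0, 0, 0, 0, 0]
    - [-0.2, 0, 0, 0, 0, 0]
    - [-0.2, 0, 0, 0, 0, 0]
    - [-0.1, 0, 0, 0, 0, 0]
    - [-0.1, 0, 0, 0, 0, 0]
    - [0, 0, 0, 0, 0, 0]

```text
clock: 13.78
tool_pos: [0.6409, -0.01, 0.0645]
orientation: [180.0, -0.1, -95.0]
force: [1.0, -5.0, -0.8]
opening: 0.0156
gripper_force: 30.0
```

play_rows:
  plan:
    - [0, 0, 0.05, 0, 0, 0]
    - [0, 0, 0.05, 0, 0, 0]
    - [0, 0, 0, 0, 0, 0]

```text
clock: 14.03
tool_pos: [0.6409, -0.0099, 0.0637]
orientation: [180.0, -0.0, -95.0]
force: [0.4, -4.8, 1.5]
opening: 0.0156
gripper_force: 30.0
```

play_rows:
  plan:
    - [0, 0, 0, 0, 0, 0]
    - [0, 0, 0, 0, 0, 0]
    - [0, 0, 0, 0, 0, 0]
    - [0, 0, 0, 0, 0, 0]
    - [0, 0, -0.5, 0, 0, 0]
    - [0, 0, -1.5, 0, 0, 0]
    - [0, 0, -2, 0, 0, 0]
    - [0, 0, -2, 0, 0, 0]
    - [-3, 0, 0, 0, 0, 0]
    - [-3.6, 0, 0, 0, 0, 0]
    - [0, 0, 0, 0, 0, 0]
    - [0, 0, 0, 0, 0, 0]
    - [0, 0, 0, 0, 0, 0]
  grip: 5

```text
clock: 15.12
tool_pos: [0.6466, 0.0565, 0.1237]
orientation: [180.0, 0.0, -95.0]
force: [0.5, -0.0, 0.5]
opening: 0.05
gripper_force: 0.0
```

```bash
python3 - <<'E'
from h import *
s=look('side','side5.png'); t=look('top','top5.png'); pts('side',['hook_block','eye','eye_block','post_top']); pts('top',['hook_block','eye','eye_block','post_top'])
o=get_obs(); print(o['tool_pos'],o['orientation'],o['force'])
im=cv2.imread('pics/side5.png'); im2=cv2.imread('pics/top5.png')
a=cv2.resize(im[140:280,210:310],(400,560),interpolation=cv2.INTER_CUBIC)
b=cv2.resize(im2[80:220,250:350],(400,560),interpolation=cv2.INTER_CUBIC)
cv2.imwrite('pics/crop5.png',np.hstack([a,b]))
E
```

```text
side hook_block [([0.6431, -0.0055, 0.0467], 0.9)]
side eye [([0.4591, -0.0384, 0.0021], 0.67)]
side eye_block [([0.6461, 0.055, 0.048], 0.6)]
side post_top [([0.6504, 0.1102, 0.0577], 0.71)]
top hook_block [([0.6417, -0.0086, 0.0478], 0.63)]
top eye []
top eye_block []
top post_top []
[0.64676588 0.05587974 0.12356001] [ 1.79997989e+02 -3.57136312e-03 -9.50649083e+01] [-0.63510663  0.45946848  0.52139924]
```

View pics/crop5.png

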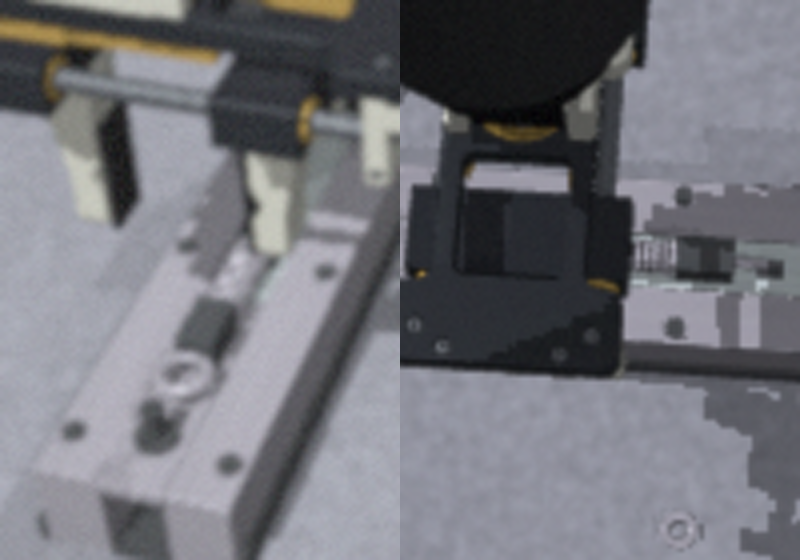

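```bash
python3 - <<'E'
from h import *
s=snapshot('side');t=snapshot('top')
S=lambda x,y:(210+x/4,140+y/4);T=lambda x,y:(250+(x-400)/4,80+y/4)
print('eye',ray(s,*S(185,375),.0495)); 
for y in (408,412,416): print('post head',ray(s,*S(160,y),.057))
print('flange',ray(s,*S(156,438),.0425)); print('eyeblk top',ray(s,*S(208,328),.0535))
print('hook blk top',ray(t,*T(706,258),.056),'hook vertical',ray(t,*T(768,267),.045))
E
```

```text
eye [0.64716093 0.08182538 0.0495    ]
post head [0.64815975 0.10676285 0.057     ]
post head [0.64753869 0.10868736 0.057     ]
post head [0.64692077 0.11060211 0.057     ]
flange [0.65074274 0.10879003 0.0425    ]
eyeblk top [0.64441936 0.05928111 0.0535    ]
hook blk top [ 0.63835573 -0.0106592   0.056     ] hook vertical [ 0.6372228  -0.03857615  0.045     ]
```

play_rows:
  plan:
    - [0, 0, 1, 0, 0, 0]
    - [0, 0, 1.5, 0, 0, 0]
    - [0, 0, 1.5, 0, 0, 0]
    - [0, 0, 1, 0, 0, 0]
    - [0, 0, 0.6, 0, 0, 0]
    - [0, 0, 0.3, 0, 0, 0]
    - [0, 0, 0, 0, 0, 0]
    - [0, 0, 0, 0, 0, 0]

```text
clock: 16.38
tool_pos: [0.6471, 0.0563, 0.0649]
orientation: [-180.0, 0.0, -95.0]
force: [0.5, -0.6, -0.3]
opening: 0.05
gripper_force: 0.0
```

play_rows:
  plan:
    - [0, 0, 0, 0, 0, 0]
    - [0, 0, 0, 0, 0, 0]
    - [0, 0, 0, 0, 0, 0]
    - [0, 0, 0, 0, 0, 0]
    - [0, 0, 0, 0, 0, 0]
    - [0, 0, 0, 0, 0, 0]
    - [0, 0, 0, 0, 0, 0]
    - [0, 0, 0, 0, 0, 0]
    - [0, 0, 0, 0, 0, 0]
    - [0, 0, 0, 0, 0, 0]
  grip: 1.0

```text
clock: 17.22
tool_pos: [0.6468, 0.0562, 0.0647]
orientation: [-180.0, -0.0, -95.0]
force: [-0.4, -0.8, 1.2]
opening: 0.0155
gripper_force: 30.0
```

play_rows:
  plan:
    - [-0.1, 0, -0.2, 0, 0, 0]
    - [-0.1, 0, -0.3, 0, 0, 0]
    - [-0.1, 0, -0.3, 0, 0, 0]
    - [-0.1, 0, -0.3, 0, 0, 0]
    - [-0.1, 0, -0.3, 0, 0, 0]
    - [-0.2, 0, -0.1, 0, 0, 0]
    - [-0.2, 0, -0.05, 0, 0, 0]
    - [0, 0, 0, 0, 0, 0]
    - [0, 0, 0, 0, 0, 0]

```text
clock: 17.97
tool_pos: [0.6473, 0.065, 0.0799]
orientation: [180.0, -0.0, -95.0]
force: [0.6, -5.4, -3.0]
opening: 0.0157
gripper_force: 30.0
```

play_rows:
  plan:
    - [-0.2, 0, 0, 0, 0, 0]
    - [-0.2, 0, 0, 0, 0, 0]
    - [-0.2, 0, 0, 0, 0, 0]
    - [-0.2, 0, 0, 0, 0, 0]
    - [0, 0, 0, 0, 0, 0]
    - [0, 0, 0, 0, 0, 0]

```text
clock: 18.47
tool_pos: [0.6478, 0.0726, 0.0797]
orientation: [179.9, -0.1, -95.0]
force: [0.4, -6.6, -3.1]
opening: 0.0155
gripper_force: 30.0
```

play_rows:
  plan:
    - [-0.2, 0, 0, 0, 0, 0]
    - [-0.2, 0, 0, 0, 0, 0]
    - [-0.2, 0, 0, 0, 0, 0]
    - [-0.2, 0, 0, 0, 0, 0]
    - [0, 0, 0, 0, 0, 0]
    - [0, 0, 0, 0, 0, 0]

```text
clock: 18.97
tool_pos: [0.6481, 0.0798, 0.0794]
orientation: [179.9, -0.1, -95.1]
force: [0.3, -9.4, -4.0]
opening: 0.0156
gripper_force: 30.0
```

```bash
python3 - <<'E'
from h import *
s=look('side','side6.png'); t=look('top','top6.png'); pts('side',['hook_block','eye','eye_block','post_top']); pts('top',['hook_block','eye','post_top'])
o=get_obs(); print(o['tool_pos'],o['orientation'],o['force'])
im=cv2.imread('pics/side6.png'); im2=cv2.imread('pics/top6.png')
a=cv2.resize(im[200:275,210:280],(560,600),interpolation=cv2.INTER_CUBIC)
b=cv2.resize(im2[80:230,240:300],(240,600),interpolation=cv2.INTER_CUBIC)
cv2.imwrite('pics/crop6.png',np.hstack([a,b]))
E
```

```text
side hook_block []
side eye [([0.6451, 0.1022, 0.0629], 0.63)]
side eye_block [([0.6494, 0.0787, 0.062], 0.52)]
side post_top [([0.6369, -0.0707, 0.0378], 0.46)]
top hook_block [([0.6408, -0.0053, 0.048], 0.72)]
top eye []
top post_top [([0.6432, -0.0014, 0.0513], 0.24)]
[0.64809261 0.07969301 0.07946063] [ 1.79880724e+02 -1.11047268e-01 -9.50673000e+01] [-0.18120738 -8.21573366 -4.51398286]
```

View pics/crop6.png

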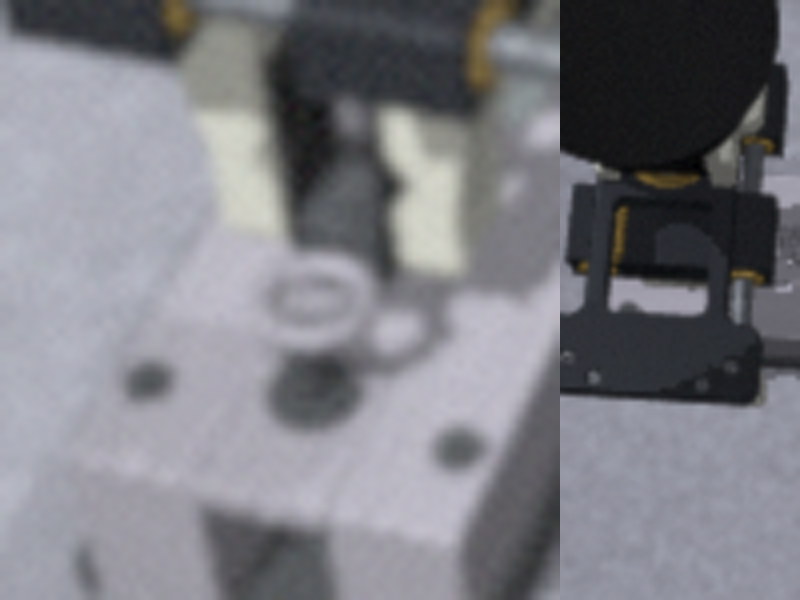

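```bash
python3 - <<'E'
from h import *
s=snapshot('side')
print('eye',ray(s,249.5,237.25,.0642),'flange',ray(s,249.25,249.4,.0435), ray(s,249.25,250,.0425))
# search earlier pic5: post head dark blob
im=cv2.cvtColor(cv2.imread('pics/side0.png'),cv2.COLOR_BGR2GRAY)[232:258,238:262]
print(im)
t=cv2.cvtColor(cv2.imread('pics/top0.png'),cv2.COLOR_BGR2GRAY)[132:150,254:274]
print(t)
E
```

```text
eye [0.64891483 0.10418132 0.0642    ] flange [0.6500436  0.10938891 0.0435    ] [0.6500666  0.10968105 0.0425    ]
[[167 169 170 171 171 171 166 168 169 169 167 165 162 164 170 168 166 167
  169 170 169 166 168 169]
 [166 171 169 170 171 169 168 169 168 168 162 165 163 167 167 169 168 167
  165 167 166 169 166 168]
 [171 171 172 171 170 166 168 169 172 169 164 163 168 168 168 168 166 169
  169 170 167 165 166 166]
 [171 172 169 169 170 162 166 166 170 168 167 167 168 170 167 166 167 169
  169 170 167 164 168 168]
 [172 171 170 166 167 168 167 171 167 166 165 169 172 169 170 167 169 169
  168 168 170 164 167 170]
 [170 169 170 169 166 171 169 170 166 163 164 165 170 167 166 169 167 167
  168 166 167 170 166 168]
 [167 168 167 167 169 170 170 167 164 157 158 163 167 168 166 168 168 169
  167 168 168 169 168 167]
 [170 167 169 169 166 168 168 160 150 144 139 147 154 163 167 164 168 170
  170 168 170 168 171 168]
 [168 171 168 169 170 166 163 143 126 110 112 115 132 152 166 164 164 168
  168 168 167 168 164 167]
 [170 167 169 169 169 166 152 126 103  94  87  90 109 139 155 150 151 157
 
[... 2473 characters left out ...]
 129 131
  136 136]
 [137 136 129  85  66  60  45  35  33  36  39  42  46  73  87  95  94 102
  131 136]
 [137 137 133 100  69  65  63  55  54  46  44  43  59  86  88  88  88  96
  131 135]
 [135 135 134 120  74  67  63  63  64  61  58  49  74  88  87  89  96 103
  133 135]
 [134 136 134 131 108  90  69  64  65  61  58  76  94  95  96 102 128 133
  137 137]
 [138 136 135 135 133 126  90  82  80  79  97 127 131 130 129 131 133 135
  134 134]
 [138 137 132 134 131 130 126 126 128 129 130 134 138 138 137 137 137 137
  134 136]
 [112 109 118 126 109 102  96 107 116 121 122 124 146 149 141 137 138 138
  131 131]
 [133 130 134 133 130 133 131 133 134 139 140 138 141 140 146 123 111 109
  115 107]]
```

```bash
python3 - <<'E'
from h import *
s=snapshot('side')
print('eye',ray(s,249.5,237.25,.0642))
for u,v,z in ((249,249,.0425),(248,241.5,.0575),(248,241.2,.0585)): print(ray(s,u,v,z))
print(proj(s,[.6505,.107,.0425]),proj(s,[.6505,.107,.058]),proj(s,[.6505,.107,.0642]))
# edge measure of ring in side6
im=cv2.cvtColor(cv2.imread('pics/side6.png'),cv2.COLOR_BGR2GRAY)
print(im[228:256,241:260])
E
```

```text
eye [0.64891483 0.10418132 0.0642    ]
[0.65105465 0.10782954 0.0425    ]
[0.65115376 0.10677331 0.0575    ]
[0.65093162 0.10708637 0.0585    ]
[249.53078223 248.64331599] [248.34030014 241.4331691 ] [247.85284307 238.48088864]
[[194 197 197 189 153 102  79  85  89  94 100 101  93  89  87  82  69  98
  153]
 [187 185 190 181 159 114  80  83  88  88  95  90  91  89  86  85  66  85
  136]
 [186 183 186 183 168 134 100  94  98  98 100  96  87  88  86  78  65  77
  130]
 [189 192 187 185 175 156 136 135 138 136 131 126 112  99  90  79  66  71
  126]
 [191 188 182 178 174 171 163 168 176 174 173 168 154 132 111  89  67  63
  103]
 [188 186 180 174 171 174 176 174 175 182 184 184 178 164 137 107  76  64
   90]
 [187 178 174 163 160 164 161 156 155 154 159 170 176 174 155 125  89  74
   96]
 [180 174 167 148 144 151 152 150 141 138 135 148 156 165 163 141 112  96
  109]
 [179 168 152 141 142 155 155 160 158 156 152 150 152 157 162 144 121 110
  116]
 [177 166 153 138 148 163 165 167 171 168 162 156 148 157 160 147 128 123
  124]
 [177 172 156 145 149 156 156 164 161 161 156 152 149 156 155 
[... 696 characters left out ...]
  77  71  64  65  69  84 106 129 147 154 154
  164]
 [169 157 135 105  91  87  85  82  71  68  70  78  86 100 131 156 167 167
  178]
 [166 157 128 101  89  88  78  77  72  72  82  85  90 100 135 159 170 175
  183]
 [172 158 134 103  92  91  89  87  85  86  85  79  94 118 148 168 173 178
  185]
 [171 165 144 116  98  91  87  85  88  91  89  96 109 139 167 175 173 181
  184]
 [172 170 160 136 114 104  96  93  99  98 106 119 139 165 174 176 180 185
  184]
 [173 169 164 158 143 129 122 116 121 122 138 150 165 171 176 179 182 184
  185]
 [168 173 169 169 165 160 154 151 155 155 161 168 171 176 175 180 183 185
  182]
 [170 172 171 173 174 173 168 171 165 169 171 173 175 173 177 181 186 187
  180]]
```

play_rows:
  plan:
    - [-0.15, -0.07, 0, 0, 0, 0]
    - [-0.15, -0.07, 0, 0, 0, 0]
    - [0, 0, 0.1, 0, 0, 0]
    - [0, 0, 0.1, 0, 0, 0]
    - [0, 0, 0, 0, 0, 0]
    - [0, 0, 0, 0, 0, 0]

```text
clock: 20.02
tool_pos: [0.6492, 0.0822, 0.0772]
orientation: [179.8, -0.1, -95.1]
force: [-1.1, -10.5, -3.0]
opening: 0.0162
gripper_force: 30.0
```

play_rows:
  plan:
    - [0, 0, 0.1, 0, 0, 0]
    - [0, 0, 0.1, 0, 0, 0]
    - [0, 0, 0, 0, 0, 0]
    - [0, 0, 0, 0, 0, 0]

```text
clock: 20.35
tool_pos: [0.6493, 0.0823, 0.0753]
orientation: [179.8, -0.1, -95.1]
force: [-0.9, -9.7, -2.0]
opening: 0.0156
gripper_force: 30.0
```

play_rows:
  plan:
    - [0, 0, 0.1, 0, 0, 0]
    - [0, 0, 0, 0, 0, 0]
    - [0, 0, 0, 0, 0, 0]

```text
clock: 20.6
tool_pos: [0.6493, 0.0823, 0.0743]
orientation: [179.8, -0.1, -95.1]
force: [-1.6, -9.9, -3.0]
opening: 0.0154
gripper_force: 30.0
```

play_rows:
  plan:
    - [0, 0, 0.1, 0, 0, 0]
    - [0, 0, 0.05, 0, 0, 0]
    - [0, 0, 0, 0, 0, 0]
    - [0, 0, 0, 0, 0, 0]

```text
clock: 20.93
tool_pos: [0.6493, 0.0823, 0.0729]
orientation: [179.8, -0.1, -95.1]
force: [-0.9, -9.5, -3.4]
opening: 0.0158
gripper_force: 30.0
```

play_rows:
  plan:
    - [0, 0, 0.1, 0, 0, 0]
    - [0, 0, 0.05, 0, 0, 0]
    - [0, 0, 0, 0, 0, 0]
    - [0, 0, 0, 0, 0, 0]

```text
clock: 21.27
tool_pos: [0.6494, 0.0823, 0.0714]
orientation: [179.8, -0.1, -95.1]
force: [-0.6, -9.6, -1.9]
opening: 0.0156
gripper_force: 30.0
```

play_rows:
  plan:
    - [0, 0, 0.1, 0, 0, 0]
    - [0, 0, 0.05, 0, 0, 0]
    - [0, 0, 0, 0, 0, 0]
    - [0, 0, 0, 0, 0, 0]

```text
clock: 21.6
tool_pos: [0.6494, 0.0824, 0.0699]
orientation: [179.8, -0.1, -95.1]
force: [-1.0, -9.9, -2.6]
opening: 0.0157
gripper_force: 30.0
```

play_rows:
  plan:
    - [0, 0, 0.1, 0, 0, 0]
    - [0, 0, 0.1, 0, 0, 0]
    - [0, 0, 0, 0, 0, 0]
    - [0, 0, 0, 0, 0, 0]

```text
clock: 21.93
tool_pos: [0.6495, 0.0823, 0.068]
orientation: [179.8, -0.1, -95.1]
force: [-1.3, -9.6, -1.8]
opening: 0.0157
gripper_force: 30.0
```

play_rows:
  plan:
    - [0, 0, 0.1, 0, 0, 0]
    - [0, 0, 0.1, 0, 0, 0]
    - [0, 0, 0, 0, 0, 0]
    - [0, 0, 0, 0, 0, 0]

```text
clock: 22.27
tool_pos: [0.6495, 0.0824, 0.0661]
orientation: [179.9, -0.1, -95.1]
force: [-0.9, -9.4, -1.2]
opening: 0.0155
gripper_force: 30.0
```

play_rows:
  plan:
    - [0.1, 0, 0, 0, 0, 0]
    - [0.1, 0, 0, 0, 0, 0]
    - [0.1, 0, 0, 0, 0, 0]
    - [0, 0, 0, 0, 0, 0]
    - [0, 0, 0, 0, 0, 0]

```text
clock: 22.68
tool_pos: [0.6493, 0.0796, 0.0662]
orientation: [179.9, -0.1, -95.1]
force: [-1.3, -8.3, -1.3]
opening: 0.0158
gripper_force: 30.0
```

play_rows:
  plan:
    - [0.1, 0, 0, 0, 0, 0]
    - [0.05, 0, 0, 0, 0, 0]
    - [0, 0, 0, 0, 0, 0]
    - [0, 0, 0, 0, 0, 0]

```text
clock: 23.02
tool_pos: [0.6492, 0.0785, 0.0662]
orientation: [179.9, -0.1, -95.1]
force: [-2.5, -6.5, -0.7]
opening: 0.0155
gripper_force: 30.0
```

```bash
python3 - <<'E'
from h import *
s=look('side','side7.png'); pts('side',['eye','eye_block','post_top'])
o=get_obs(); print(o['tool_pos'],o['force'])
im=cv2.imread('pics/side7.png')
cv2.imwrite('pics/crop7.png',cv2.resize(im[200:275,210:290],(640,600),interpolation=cv2.INTER_CUBIC))
E
```

```text
side eye [([0.6506, 0.1028, 0.0499], 0.61)]
side eye_block [([0.649, 0.0775, 0.052], 0.66)]
side post_top [([0.6541, 0.1072, 0.0564], 0.56)]
[0.64923575 0.07847647 0.0661937 ] [-1.33649086 -7.63623734 -2.35798292]
```

View pics/crop7.png

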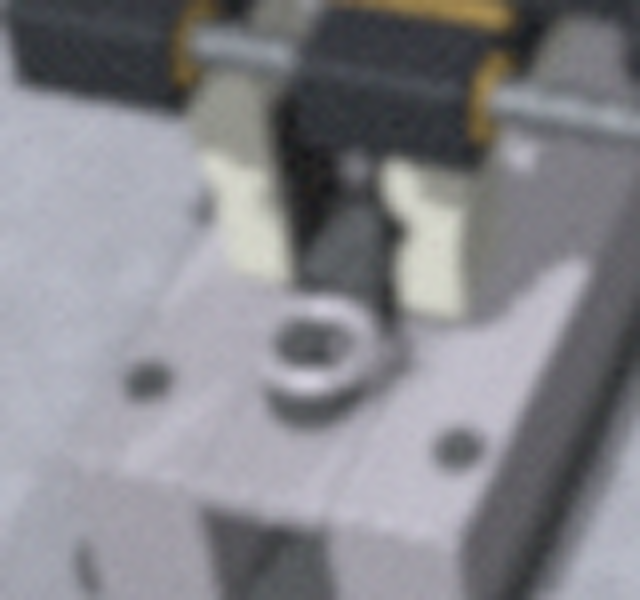

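The ring at crop (318,345) encloses the post head, with the flange showing below it. Lower slightly, release and back off.

play_rows:
  plan:
    - [0.05, 0, 0.05, 0, 0, 0]
    - [0.05, 0, 0.05, 0, 0, 0]
    - [0, 0, 0, 0, 0, 0]

```text
clock: 23.47
tool_pos: [0.6495, 0.0782, 0.0656]
orientation: [179.9, -0.0, -95.1]
force: [-2.7, -4.4, 0.3]
opening: 0.0156
gripper_force: 30.0
```

play_rows:
  plan:
    - [0, 0, 0, 0, 0, 0]
    - [0, 0, 0, 0, 0, 0]
    - [0, 0, 0, 0, 0, 0]
    - [0, 0, 0, 0, 0, 0]
    - [0, 0, 0, 0, 0, 0]
    - [0, 0, 0, 0, 0, 0]
    - [0, 0, -0.5, 0, 0, 0]
    - [0, 0, -1.5, 0, 0, 0]
    - [0, 0, -3, 0, 0, 0]
    - [0, 0, -4, 0, 0, 0]
    - [0, 0, -4, 0, 0, 0]
    - [0, 0, -2, 0, 0, 0]
    - [0, 0, 0, 0, 0, 0]
    - [0, 0, 0, 0, 0, 0]
  grip: 5

```text
clock: 24.63
tool_pos: [0.6508, 0.0788, 0.2181]
orientation: [-179.8, 0.1, -95.0]
force: [-0.4, 0.1, -0.6]
opening: 0.0498
gripper_force: 0.0
```

```bash
python3 - <<'E'
from h import *
s=snapshot('side'); pts('side',['hook_block','hook_foot','eye','eye_block','post_top'])
snapshot('top'); pts('top',['hook_block','eye_block','eye','hole_home','hook_foot','post_top'])
o=get_obs(); print(o['tool_pos'],o['force'])
E
```

```text
side hook_block [([0.6427, 0.0016, 0.049], 0.57)]
side hook_foot [([0.6412, -0.026, 0.0323], 0.64)]
side eye [([0.6509, 0.1037, 0.0504], 0.72)]
side eye_block [([0.644, -0.0018, 0.0479], 0.62)]
side post_top [([0.6519, 0.1066, 0.0566], 0.64)]
top hook_block [([0.6433, 0.0147, 0.002], 0.75)]
top eye_block []
top eye []
top hole_home [([0.6407, -0.0722, 0.0409], 0.75)]
top hook_foot [([0.639, -0.0224, 0.0292], 0.86)]
top post_top []
[0.65013688 0.07848096 0.21541631] [ 0.07862644 -0.36054899 -0.81676132]
```

```bash
python3 -c "
from h import *
print(close_job())"
```

```text
the job is handed in; nothing more can be done
None
```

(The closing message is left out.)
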